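# Put the inspected tubes back in their foam nests

### The job

The four loose white tubes on the inspection bench have been checked and go back into their red-framed foam nests: set each one into the pocket whose shape and size match it (big square, small square, oblong, round), standing upright on the pocket's floor, with flat-sided tubes turned to line up with the sides of their pockets. Let go of each, and do not knock over any tube or the small glass jar that stands among them.

Things in the scene. Friction and masses are not known exactly. Their poses are not given: they have to be found in the camera images.
- big_square_tube: Loose white moulded plastic tube, open at the top with a closed bottom, wall 3 mm, 25 to 100 g, standing upright on the bench; the larger of the two square ones: square in plan, 42 x 42 mm outside, 100 mm high, sides along its x and y. Origin at the centre of its underside, z up along the tube. It is stiff enough to be gripped across the outside near its top.
- small_square_tube: Loose white moulded plastic tube, open at the top with a closed bottom, wall 3 mm, 25 to 100 g, standing upright on the bench; the smaller of the two square ones: square in plan, 26 x 26 mm outside, 80 mm high, sides along its x and y. Origin at the centre of its underside, z up along the tube. It is stiff enough to be gripped across the outside near its top.
- oblong_tube: Loose white moulded plastic tube, open at the top with a closed bottom, wall 3 mm, 25 to 100 g, standing upright on the bench; oblong in plan, 60 mm outside along its x by 28 mm along its y, 88 mm high. Origin at the centre of its underside, z up along the tube. It is stiff enough to be gripped across the outside near its top.
- round_tube: Loose white moulded plastic tube, open at the top with a closed bottom, wall 3 mm, 25 to 100 g, standing upright on the bench; round in plan, 40 mm outside diameter, 90 mm high. Origin at the centre of its underside, z up along the tube. It is stiff enough to be gripped across the outside near its top.
- big_square_nest: Fixed grey foam block in a thin red frame, 96 x 96 mm and 28 mm high overall, with one pocket open at the top in its middle: a square pocket 58 x 58 mm, sides along the block's x and y (for the big square tube). The pocket is 20 mm deep, its dark floor 8 mm above the bench. Origin at the centre of the block's underside, on the bench; the block may be turned on the bench.
- small_square_nest: Fixed grey foam block in a thin red frame, 96 x 96 mm and 28 mm high overall, with one pocket open at the top in its middle: a square pocket 42 x 42 mm, sides along the block's x and y (for the small square tube). The pocket is 20 mm deep, its dark floor 8 mm above the bench. Origin at the centre of the block's underside, on the bench; the block may be turned on the bench.
- oblong_nest: Fixed grey foam block in a thin red frame, 96 x 96 mm and 28 mm high overall, with one pocket open at the top in its middle: an oblong pocket 76 mm along the block's x by 44 mm along its y (for the oblong tube). The pocket is 20 mm deep, its dark floor 8 mm above the bench. Origin at the centre of the block's underside, on the bench; the block may be turned on the bench.
- round_nest: Fixed grey foam block in a thin red frame, 96 x 96 mm and 28 mm high overall, with one pocket open at the top in its middle: a round pocket 56 mm in diameter (for the round tube). The pocket is 20 mm deep, its dark floor 8 mm above the bench. Origin at the centre of the block's underside, on the bench; the block may be turned on the bench.
- jar: Bystander: small clear glass jar with a white cap, 36 mm in diameter and 55 mm high, standing loose among the tubes near the middle line. Origin at the centre of its underside, z up. Other clutter among the tubes is under 25 mm high; a 190 mm wash bottle stands far right beyond the nests; tubes in the red tote at the right are other stock.
There are look-alikes about, which are no part of the job. What is shaped like the round_nest but blue or purple is not meant. What is shaped like the small_square_tube but black is not meant.

How it is judged:
At the end, for the whole second after the job is handed in: Every tube stands in its own matching nest: centre within 14 mm of the nest's centre, underside under 12 mm above the bench, within 0.1 rad of upright, at rest; square and oblong tubes within 0.35 rad of their pocket's sides (symmetry allowed) (horizontal distance between big_square_tube and big_square_nest below 0.014 m and z of big_square_tube in the frame of big_square_nest below 0.012 m and angle between each of big_square_tube, oblong_tube, round_tube, small_square_tube's own z axis and vertical below 0.1 rad and linear speed of each of big_square_tube, oblong_tube, round_tube, small_square_tube below 0.02 m/s and angular speed of each of big_square_tube, oblong_tube, round_tube, small_square_tube below 0.2 rad/s and (angle between the x axis of big_square_tube and the x axis of big_square_nest, either way round below 0.35 rad or angle between the x axis of big_square_tube and the y axis of big_square_nest, either way round below 0.35 rad) and horizontal distance between oblong_tube and oblong_nest below 0.014 m and z of oblong_tube in the frame of oblong_nest below 0.012 m and angle between the x axis of oblong_tube and the x axis of oblong_nest, either way round below 0.35 rad and horizontal distance between round_tube and round_nest below 0.014 m and z of round_tube in the frame of round_nest below 0.012 m and horizontal distance between small_square_tube and small_square_nest below 0.014 m and z of small_square_tube in the frame of small_square_nest below 0.012 m and (angle between the x axis of small_square_tube and the x axis of small_square_nest, either way round below 0.35 rad or angle between the x axis of small_square_tube and the y axis of small_square_nest, either way round below 0.35 rad)); the robot touches nothing.
It fails at once if a tube is knocked over (leans more than 0.7 rad) (angle between any of big_square_tube, oblong_tube, round_tube, small_square_tube's own z axis and vertical above 0.7 rad).
It fails at once if the glass jar is knocked over (leans more than 0.6 rad) (angle between jar's own z axis and vertical above 0.6 rad).
It also fails if it takes over 117 s, if anything falls off the work surface, if the arm or the gripper's body presses on something with over 40 N, if the wrist force passes 120 N, or if a joint passes its speed limit or range.

### The arm

A 6-joint arm with a two-finger parallel gripper is mounted at the origin on the work surface. World frame = base frame: x ahead of the robot, y to its left, z up, the work surface at z = 0. Lengths are in m, angles in rad, forces in N, time in s.
With the tool pointing down it reaches from about 0.375 to 0.975 m from the base axis. Payload 3.8 kg.
Tool frame: the origin (TCP) lies midway between the tips of the shut fingers; the grasp point (between the pads) lies 19 mm behind it; z points along the fingers, y is the line along which they close (so a half turn about z gives the same grasp; the last joint's range is limited). The gripper opens to 88 mm and grips with 3 to 60 N. Pads are 18 mm wide; open, the fingers measure 123 mm over their backs; the gripper's body (75 mm by 187 mm) begins 45 mm behind the grasp point.
Start: joints at [-1.202, 0.264, 1.604, -0, 1.274, -0.037], TCP at [0.266, -0.62, 0.239] pointing down, gripper open.
Joint ranges: [-2.63, 2.63], [-0.94, 2.18], [0.31, 2.57], [-1.31, 4.45], [0, 2.66], [-2.55, 2.55]. Speed limits (rad/s): [2.57, 2.57, 3.14, 3.14, 3.14, 3.14].

### API

Orientations are given as a unit quaternion [w, x, y, z].
In Python, from bench import env, imaging gives the robot as it stands.
- The arm moves only by the shell command python3 -m jog 'ROWS' [FORCE]. ROWS is a JSON object whose one key "commands" holds a list of rows, each a list of 7 numbers: the shift along the world's x, y, z in units of 30 mm (1.0 is 30 mm), then the turn, a rotation vector about the world's x, y, z in units of 5 degrees (1.0 is 5 degrees), then the opening, from -1 (shut) to 1 (fully open). In form: {"commands": [[x, y, z, rx, ry, rz, grip], ...]}. A call has exactly 10 rows; each row is the pose to reach, as a shift and turn from the pose commanded when the call began; what a row does not reach only later rows make up. A row lasts 1/12 s, in which the tool goes at most 41.7 mm and 7.16 degrees, less where a joint would pass 70% of its speed; a pose out of reach is approached as far as the arm can. A call with a gripper value outside its range is refused whole. The fingers move at their own pace and stop on an object; FORCE is the grip in N (left out, the last holds). Time passes only in rows, so rows that repeat a pose let the fingers close, or fill a call up. It gives the time, the measured TCP pose, the force, the opening and the grip force at its end, in the units of the state.
- env.sense(): the state, without advancing time (a new reading comes with each control period).
- imaging.capture(name): name is "side" or "top" or "wrist"; returns a dict with "image" (400x640x3 uint8, red, green, blue), "fx", "fy", "cx", "cy" (pixels), "cam_to_world" (4x4, takes a point from camera to world coordinates); the wrist camera has in their place "hand_eye" (4x4, takes a point from camera to tool coordinates, whose origin is the TCP and whose axes are the flange's). Camera axes: x right, y up, looking along -z (the intrinsics and any distortion apply to the point x, -y, -z); pixel columns grow to the right and rows downward; lengths in m; the calibration is good to about 2 mm. A picture is of the moment at which its call begins: read the wrist's pose just before it. There is no depth.
- env.hand_in(): hands the job in; it is judged then, once.
The state is a dict: "clock": time; "q": joint angles; "qd": joint speeds; "effort": joint torques, N m; "eef_pos": TCP position; "ee_rot": TCP orientation; "contact_force": force on the tool from outside, world axes, zero at the start; "moment": the same for the moment, N m; "grip_width": finger opening in m; "finger_force": force on a finger pad.
Only numpy, scipy, OpenCV 4.12 (cv2) and the standard library are available. Lean on these libraries where they do the work, as an engineer would, in place of code of your own. Each camera call takes 0.05 s, during which the arm holds its last target. There are 200 camera calls.

## Working session

There is one attempt and no reset: what is moved stays moved. The work goes in short steps, Python scripts to look and compute and a shell command to move; the robot and the scene stay as the last step left them, time stands still between calls to the robot, and variables do not carry over. Pictures are saved under pics/ and viewed, at most 14 in all, crops included, and the job is handed in when it is done.

```bash
ls; mkdir -p pics
cat > h.py <<'E'
import numpy as np, cv2
from bench import env, imaging
def save(name,fn):
    c=imaging.capture(name); cv2.imwrite('pics/'+fn+'.png',c['image'][:,:,::-1]); 
    np.save('pics/'+fn+'.npy',c,allow_pickle=True); return c
def load(fn): return np.load('pics/'+fn+'.npy',allow_pickle=True).item()
def ray(c,uv,T=None):
    T=np.array(c['cam_to_world']) if T is None else T
    uv=np.atleast_2d(uv).astype(float)
    d=np.c_[(uv[:,0]-c['cx'])/c['fx'],-(uv[:,1]-c['cy'])/c['fy'],-np.ones(len(uv))]
    return T[:3,3],d@T[:3,:3].T
def onz(c,uv,z,T=None):
    o,d=ray(c,uv,T); return (o+d*((z-o[2])/d[:,2])[:,None])
def proj(c,P,T=None):
    T=np.array(c['cam_to_world']) if T is None else T
    p=(np.atleast_2d(P)-T[:3,3])@T[:3,:3]
    return np.c_[c['cx']+c['fx']*p[:,0]/-p[:,2], c['cy']+c['fy']*p[:,1]/p[:,2]]
E
python3 - <<'E'
from h import *
for n in ['top','side','wrist']:
    s=env.sense(); c=save(n,n+'0'); print(n,{k:(np.round(v,3).tolist() if not isinstance(v,str) else v) for k,v in c.items() if k!='image'})
print(s)
E
```

```text
pics
top {'fx': 365.387, 'fy': 365.387, 'cx': 318.426, 'cy': 203.469, 'cam_to_world': [[-0.028, 0.988, -0.153, 0.35], [-1.0, -0.027, 0.011, 0.06], [0.007, 0.153, 0.988, 0.925], [0.0, 0.0, 0.0, 1.0]]}
side {'fx': 457.529, 'fy': 457.529, 'cx': 325.201, 'cy': 202.234, 'cam_to_world': [[-0.873, 0.319, -0.37, 0.019], [-0.488, -0.562, 0.668, 0.936], [0.005, 0.763, 0.646, 0.888], [0.0, 0.0, 0.0, 1.0]]}
wrist {'fx': 325.316, 'fy': 325.316, 'cx': 318.834, 'cy': 196.719, 'hand_eye': [[0.0, 0.947, 0.321, 0.084], [1.0, -0.001, 0.001, 0.0], [0.001, 0.321, -0.947, -0.145], [0.0, 0.0, 0.0, 1.0]]}
{'clock': 0.1, 'q': array([-1.20189189e+00,  2.64669844e-01,  1.60523530e+00, -4.28374221e-05,
        1.27371998e+00, -3.69119719e-02]), 'qd': array([-0.00096384, -0.00068555, -0.00337235,  0.00026563,  0.00237023,
        0.00164062]), 'effort': array([ 1.80186689e-03, -5.03615642e+01, -3.58071470e+01,  7.32815824e-02,
        2.32804252e-02, -5.90187074e-05]), 'eef_pos': array([ 0.2662126 , -0.61957956,  0.23751905]), 'ee_rot': array([-9.98882589e-04,  9.79482890e-01,  2.01524776e-01, -1.88110145e-04]), 'contact_force': array([-0.94226064, -1.47591119,  0.70977304]), 'moment': array([0.04430416, 0.03384086, 0.01540537]), 'finger_force': 0.0, 'grip_width': 0.08832864075224754}
```

View pics/top0.png

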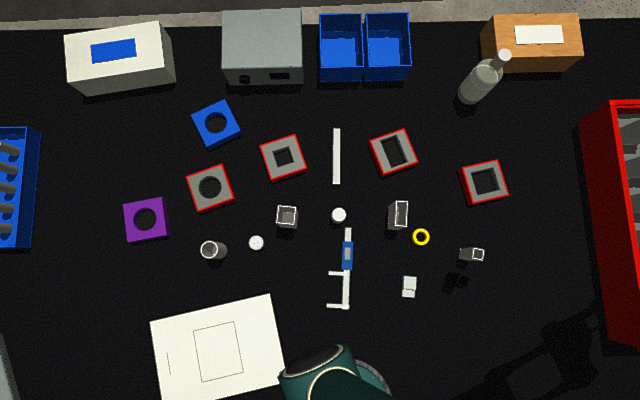

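View pics/side0.png

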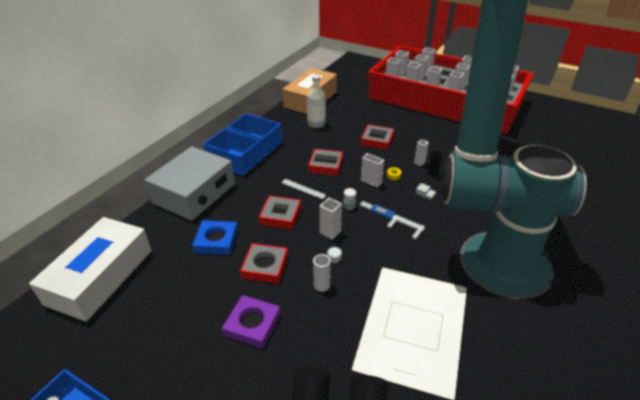

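Run:
```python
from h import *
t=load('top0')['image']; s=load('side0')['image']
a=cv2.resize(t[125:300,180:515],None,fx=2.35,fy=2.35,interpolation=cv2.INTER_CUBIC)
cv2.imwrite('pics/cropA.png',np.clip(a.astype(float)*1.6,0,255).astype('uint8')[:,:,::-1])
# red frames & bright
for n,im,c in [('top',t,load('top0')),('side',s,load('side0'))]:
    hsv=cv2.cvtColor(im,cv2.COLOR_RGB2HSV)
    m=cv2.inRange(hsv,(0,120,70),(8,255,255))|cv2.inRange(hsv,(172,120,70),(180,255,255))
    for k in cv2.findContours(m,cv2.RETR_EXTERNAL,cv2.CHAIN_APPROX_NONE)[0]:
        if 150<cv2.contourArea(k)<4000:
            r=cv2.minAreaRect(k); print(n,'red',np.round(r[0],1),np.round(r[1],1),round(r[2],1), onz(c,[r[0]],0.028).round(3)[0])
```

```text
top red [209.7 187.1] [38.8 41. ] 70.6 [0.538 0.32  0.028]
top red [484.7 180.8] [40.6 38.9] 73.6 [ 0.535 -0.371  0.028]
top red [282.6 156.4] [37.9 38.9] 71.6 [0.612 0.137 0.028]
top red [393.4 150.9] [38.3 40. ] 70.0 [ 0.619 -0.145  0.028]
top red [624.  195.5] [193.  30.] 90.0 [ 0.488 -0.718  0.028]
side red [262.9 261.9] [45.4 37.8] 8.1 [0.534 0.328 0.028]
side red [279.1 211.1] [40.6 31.3] 8.1 [0.607 0.146 0.028]
side red [325.  161.5] [33.8 24.8] 6.7 [ 0.612 -0.132  0.028]
side red [376.7 136.3] [32.3 21.9] 9.9 [ 0.529 -0.355  0.028]
side red [514.4 100.5] [15.6 66.3] 21.8 [ 0.164 -0.868  0.028]
side red [447.1  60.4] [27.1 12.6] 11.3 [ 0.517 -1.112  0.028]
side red [582.2  43.5] [124.2  44.8] 10.9 [-0.003 -1.648  0.028]
side red [465.4  19.1] [25.5 30.2] 9.5 [ 0.603 -1.709  0.028]
side red [439.9  25. ] [13.4 50.6] 9.0 [ 0.696 -1.547  0.028]
```

View pics/cropA.png

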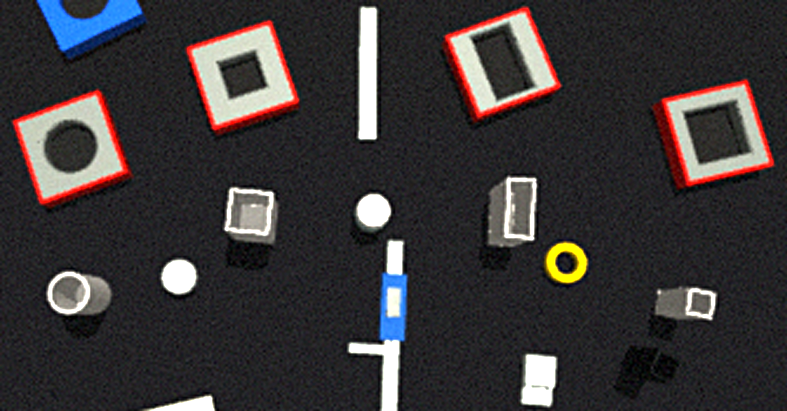

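Jar: white cap at top-image (339,215) is tall in the side view (349,198), while the disc at (256,243) is flat. There are three round nests: red (210,187), blue (215,123) and purple (145,219). The red one fits, because the blue and purple ones are excluded. There are two small square tubes: white with its rim at (478,254), and black at about (455,282). The white one fits. The crop confirms both choices. Next I measure the rims and pockets.

```bash
cat >> h.py <<'E'
def tri(c1,u1,c2,u2,T1=None,T2=None):
    o1,d1=ray(c1,u1,T1);o2,d2=ray(c2,u2,T2);d1=d1[0];d2=d2[0]
    s=np.linalg.lstsq(np.c_[d1,-d2],o2-o1,rcond=None)[0]
    a=o1+s[0]*d1;b=o2+s[1]*d2; return (a+b)/2,np.linalg.norm(a-b)
def planrect(P):
    r=cv2.minAreaRect((np.array(P)[:,:2]*1000).astype(np.float32)); b=cv2.boxPoints(r)
    e=[b[1]-b[0],b[2]-b[1]]; e.sort(key=lambda v:-np.hypot(*v)); L=e[0]
    return np.round(np.array(r[0]),1),np.round([np.hypot(*e[0]),np.hypot(*e[1])],1),round(((np.degrees(np.arctan2(L[1],L[0]))+90)%180)-90,1)
E
python3 - <<'E'
from h import *
c=load('top0');cs=load('side0');im=c['image']
g=cv2.cvtColor(im,cv2.COLOR_RGB2GRAY)
m=cv2.inRange(g,150,255)
n,l,st,ce=cv2.connectedComponentsWithStats(m)
H=dict(round=((210,249),.09),big=((286,215),.1),obl=((401,213),.088),small=((478,254),.08),jar=((339,215),.055))
for k,(p,h) in H.items():
    for dummy in [0]:
        w=m[p[1]-20:p[1]+20,p[0]-14:p[0]+14].copy()
        ks=max(cv2.findContours(w,cv2.RETR_EXTERNAL,cv2.CHAIN_APPROX_NONE)[0],key=cv2.contourArea).reshape(-1,2)+[p[0]-14,p[1]-20]
        ctr=cv2.minAreaRect(ks.astype(np.float32))[0]
        print(k,np.round(ctr,1),planrect(onz(c,ks,h)), 'side pred',proj(cs,onz(c,[ctr],h)).round(0))
hsv=cv2.cvtColor(im,cv2.COLOR_RGB2HSV)
for k,p in dict(round=(210,187),big=(485,181),small=(283,156),obl=(393,151)).items():
    x,y=p; w=g[y-28:y+28,x-28:x+28]; sat=hsv[y-28:y+28,x-28:x+28,1]
    foam=cv2.inRange(w,60,190)&cv2.inRange(sat,0,60)
    cs_,hi=cv2.findContours(foam,cv2.RETR_CCOMP,cv2.CHAIN_APPROX_NONE)
    o=max([q for q,hh in zip(cs_,hi[0]) if hh[3]<0],key=cv2.contourArea).reshape(-1,2)+[x-28,y-28]
    i=[q for q,hh in zip(cs_,hi[0]) if hh[3]>=0]
    print(k,'foam',planrect(onz(c,o,.028)), 'pocket',planrect(onz(c,max(i,key=cv2.contourArea).reshape(-1,2)+[x-28,y-28],.028)) if i else None)
E
```

```text
round [209. 249.] (array([381.6, 300.9]), array([36.7, 36. ], dtype=float32), np.float32(88.4)) side pred [[321. 260.]]
big [285.7 214.6] (array([454. , 125.3]), array([41.3, 41.2], dtype=float32), np.float32(82.7)) side pred [[330. 205.]]
obl [401.  213.3] (array([ 451.7, -140.2]), array([59.4, 26.9], dtype=float32), np.float32(-7.3)) side pred [[373. 159.]]
small [477.8 253.7] (array([ 353.9, -312.9]), array([25.2, 24.9], dtype=float32), np.float32(77.1)) side pred [[422. 143.]]
jar [338.5 214. ] (array([457.6,   2.3]), array([31.3, 29. ], dtype=float32), np.float32(88.4)) side pred [[349. 192.]]
round foam (array([537.9, 320.3]), array([86.4, 86.1], dtype=float32), np.float32(19.2)) pocket (array([539. , 320.1]), array([58.3, 55.8], dtype=float32), np.float32(44.3))
big foam (array([ 535. , -371.5]), array([86.1, 86. ], dtype=float32), np.float32(11.5)) pocket (array([ 535.2, -371.7]), array([63.9, 62.2], dtype=float32), np.float32(-78.3))
small foam (array([612.1, 136.4]), array([86.2, 86.2], dtype=float32), np.float32(17.4)) pocket (array([612.1, 136.1]), array([46.3, 46. ], dtype=float32), np.float32(-73.9))
obl foam (array([ 619.5, -145.6]), array([86.3, 86.2], dtype=float32), np.float32(-71.3)) pocket (array([ 619.2, -145. ]), array([80. , 47.2], dtype=float32), np.float32(18.6))
```

```bash
python3 -m jog '{"commands":[[0.2,0.6,0,0,0,-0.4,1],[0.5,1.7,0,0,0,-1.2,1],[0.8,2.9,0,0,0,-2,1],[1.2,4.1,0,0,0,-2.9,1],[1.5,5.3,0,0,0,-3.8,1],[1.9,6.5,0,0,0,-4.7,1],[2.2,7.7,0,0,0,-5.5,1],[2.5,8.9,0,0,0,-6.4,1],[2.8,9.8,0,0,0,-7,1],[2.93,10.23,0,0,0,-7.23,1]]}' 25
cat >> h.py <<'E'
from scipy.spatial.transform import Rotation as R
def wpose(s):
    q=s['ee_rot'];T=np.eye(4);T[:3,:3]=R.from_quat([q[1],q[2],q[3],q[0]]).as_matrix();T[:3,3]=s['eef_pos'];return T
def wrist(fn):
    s=env.sense();T=wpose(s);c=save('wrist',fn);c['cam_to_world']=T@np.array(c['hand_eye'])
    np.save('pics/'+fn+'.npy',c,allow_pickle=True)
    print('tcp',s['eef_pos'].round(4),'a',np.degrees(np.arctan2(T[1,0],T[0,0])).round(1),'t',s['clock']); return c
E
python3 -c "
from h import *
c=wrist('w1')
print(proj(c,[[.354,-.313,.08],[.354,-.313,0]]))"
```

```text
clock: 0.98
eef_pos: [0.3546, -0.3099, 0.2384]
ee_rot: [-0.001, 0.994, -0.113, -0.0]
contact_force: [0.2, 0.0, -0.2]
grip_width: 0.0885
finger_force: 0.0
tcp [ 0.3546 -0.3099  0.2384] a -12.9 t 0.9833
[[322.6360735  178.18082476]
 [322.06783577 160.31140702]]
```

View pics/w1.png

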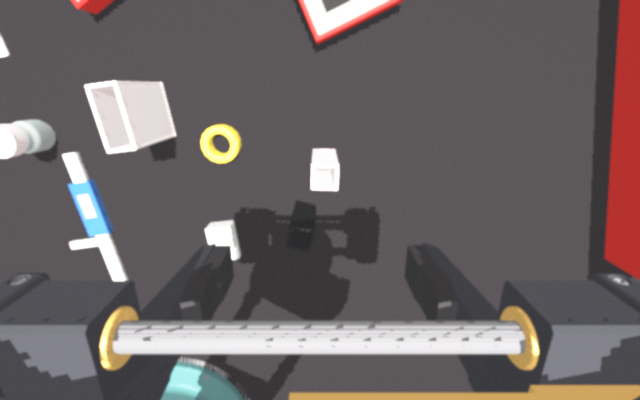

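```bash
cat >> h.py <<'E'
def rim(c,box,thr,z):
    x0,y0,x1,y1=box; g=cv2.cvtColor(c['image'],cv2.COLOR_RGB2GRAY)[y0:y1,x0:x1]
    k=max(cv2.findContours(cv2.inRange(g,thr,255),cv2.RETR_EXTERNAL,cv2.CHAIN_APPROX_NONE)[0],key=cv2.contourArea).reshape(-1,2)+[x0,y0]
    return planrect(onz(c,k,z)),np.array(cv2.minAreaRect(k.astype(np.float32))[0])
E
python3 -c "
from h import *
c=load('w1');t=load('top0')
g=cv2.cvtColor(c['image'],cv2.COLOR_RGB2GRAY); print(g[145:195:3,325], g[170,300:350:2])
for th in (170,190,210,225,235):
    r,p=rim(c,(290,130,360,205),th,.08); print(th,r,p, tri(t,[[477.8,253.7]],c,[p]))
for th in (170,190,210,225,235):
    r,p=rim(c,(75,60,190,160),th,.088); print(th,r,p, tri(t,[[401,213.3]],c,[p]))
"
```

```text
[ 92 209 253 253 253 253 255 255 235 253 253 253 253 253 255 248  91] [ 89  91  91  90  87 199 255 255 249 244 241 247 239 237 245 238 220 251
 255 255 121  90  90  92  92]
170 (array([ 361.6, -316.7]), array([42.3, 28.2], dtype=float32), np.float32(-13.4)) [324.5 169.5] (array([ 0.35624671, -0.31733466,  0.0668951 ]), np.float64(0.005530962811437152))
190 (array([ 361.6, -316.7]), array([42.3, 28. ], dtype=float32), np.float32(-13.4)) [324.5 169.5] (array([ 0.35624671, -0.31733466,  0.0668951 ]), np.float64(0.005530962811437152))
210 (array([ 362. , -316.7]), array([41.4, 28. ], dtype=float32), np.float32(-13.4)) [324.5 169. ] (array([ 0.35642087, -0.31750287,  0.06629247]), np.float64(0.005917217580780513))
225 (array([ 361.6, -316.6]), array([40.6, 27.9], dtype=float32), np.float32(-13.4)) [324.5 169.5] (array([ 0.35624671, -0.31733466,  0.0668951 ]), np.float64(0.005530962811437152))
235 (array([ 361.7, -316.2]), array([40.4, 27.3], dtype=float32), np.float32(-12.9)) [324.  169.5] (array([ 0.35638413, -0.31694254,  0.06760225]), np.float64(0.0058487450823694175))
170 (array([ 450
[... 265 characters left out ...]
[130.04672241 111.95941925] (array([ 0.45443018, -0.14633645,  0.06229377]), np.float64(0.00030181168589068087))
210 (array([ 450.2, -161.3]), array([68.4, 61.3], dtype=float32), np.float32(84.1)) [130.04804993 111.68112183] (array([ 0.45456539, -0.14636814,  0.06213453]), np.float64(0.0005327235271184298))
225 (array([ 451.9, -145. ]), array([61.1, 34.8], dtype=float32), np.float32(-6.1)) [111.05899048 116.75695801] (array([ 0.45240151, -0.14092273,  0.08482125]), np.float64(0.0016982706980400513))
235 (array([ 452.2, -142.5]), array([61. , 30.2], dtype=float32), np.float32(-5.7)) [111.1499939  116.44999695] (array([ 0.45253895, -0.14097649,  0.08457651]), np.float64(0.0019127882209336584))
```

```bash
python3 -c "
from h import *
c=load('w1');t=load('top0')
a=cv2.resize(c['image'][130:255,270:370],None,fx=5,fy=5,interpolation=cv2.INTER_CUBIC).astype(float)
cv2.imwrite('pics/cropB.png',(255*(a/255)**1.5).astype('uint8')[:,:,::-1])
print(tri(t,[[477.8,253.7]],c,[[325.2,176.3]]),onz(c,[[325.2,176.3]],.08),onz(c,[[300,215]],.08))
"
```

```text
(array([ 0.3537854 , -0.31556677,  0.07432659]), np.float64(5.534597032523204e-05)) [[ 0.3552843 -0.315826   0.08     ]] [[ 0.32164861 -0.28239042  0.08      ]]
```

View pics/cropB.png

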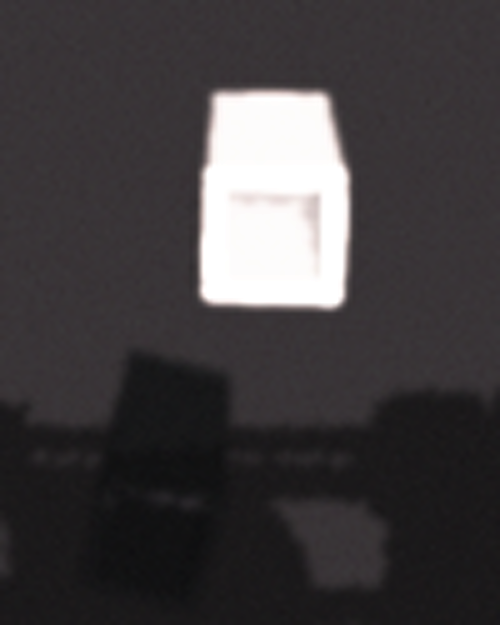

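White small tube confirmed: rim at about (325,177), height about 0.076–0.08, and the black one at (301,239) is separate and 55 mm away. Descending.

```bash
python3 -m jog '{"commands":[[0.03,-0.07,-0.3,0,0,0,1],[0.03,-0.07,-1,0,0,0,1],[0.03,-0.07,-1.9,0,0,0,1],[0.03,-0.07,-2.8,0,0,0,1],[0.03,-0.07,-3.7,0,0,0,1],[0.03,-0.07,-4.6,0,0,0,1],[0.03,-0.07,-5.4,0,0,0,1],[0.03,-0.07,-6,0,0,0,1],[0.03,-0.07,-6.4,0,0,0,1],[0.03,-0.07,-6.4,0,0,0,1]]}' 25
python3 -m jog '{"commands":[[0,0,0,0,0,0,-0.6],[0,0,0,0,0,0,-0.6],[0,0,0,0,0,0,-0.6],[0,0,0,0,0,0,-0.6],[0,0,0,0,0,0,-0.6],[0,0,0,0,0,0,-0.6],[0,0,0,0,0,0,-0.6],[0,0,0,0,0,0,-0.6],[0,0,0,0,0,0,-0.6],[0,0,0,0,0,0,-0.6]]}' 25
```

```text
clock: 1.87
eef_pos: [0.3525, -0.3144, 0.0428]
ee_rot: [-0.002, 0.994, -0.113, -0.003]
contact_force: [-0.2, 0.3, -0.3]
grip_width: 0.0881
finger_force: 0.0
clock: 2.7
eef_pos: [0.3553, -0.3153, 0.0468]
ee_rot: [0.0, 0.994, -0.112, 0.0]
contact_force: [-0.6, 0.8, -0.0]
grip_width: 0.0258
finger_force: 25.0
```

```bash
python3 -m jog '{"commands":[[0,0,0.2,0,0,0,-0.6],[0,0,0.6,0,0,0,-0.6],[0,0,1.3,0,0,0,-0.6],[0,0,2.1,0,0,0,-0.6],[0,0,3,0,0,0,-0.6],[0,0,3.9,0,0,0,-0.6],[0,0,4.8,0,0,0,-0.6],[0.2,0.3,5.6,0,0,0.1,-0.6],[0.5,0.8,6.2,0,0,0.3,-0.6],[0.9,1.5,6.4,0,0,0.6,-0.6]]}'
python3 -m jog '{"commands":[[0.4,0.8,0,0,0,0.3,-0.6],[0.9,1.6,0,0,0,0.6,-0.6],[1.4,2.4,0,0,0,0.9,-0.6],[1.9,3.3,0,0,0,1.3,-0.6],[2.4,4.2,0,0,0,1.7,-0.6],[2.9,5.1,0,0,0,2.1,-0.6],[3.4,6,0,0,0,2.5,-0.6],[3.9,6.9,0,0,0,2.9,-0.6],[4.4,7.8,0,0,0,3.2,-0.6],[4.9,8.6,0,0,0,3.5,-0.6]]}'
python3 -m jog '{"commands":[[0.5,0.9,0,0,0,0.4,-0.6],[1,1.8,0,0,0,0.8,-0.6],[1.5,2.6,0,0,0,1.2,-0.6],[1.9,3.4,0,0,0,1.5,-0.6],[2.3,4.1,0,0,0,1.7,-0.6],[2.6,4.6,0,0,0,1.8,-0.6],[2.77,4.93,0,0,0,1.9,-0.6],[2.77,4.93,0,0,0,1.9,-0.6],[2.77,4.93,0,0,0,1.9,-0.6],[2.77,4.93,0,0,0,1.9,-0.6]]}'
python3 -c "
from h import *
c=wrist('w2'); print(proj(c,[[.612,.136,.028]]))"
```

```text
clock: 3.53
eef_pos: [0.3836, -0.2719, 0.243]
ee_rot: [0.002, 0.996, -0.087, 0.003]
contact_force: [0.8, -0.2, -1.3]
grip_width: 0.026
finger_force: 25.0
clock: 4.37
eef_pos: [0.5296, -0.0105, 0.2391]
ee_rot: [-0.0, 0.998, 0.067, 0.0]
contact_force: [0.1, 0.4, -0.6]
grip_width: 0.0257
finger_force: 25.0
clock: 5.2
eef_pos: [0.6118, 0.1346, 0.2386]
ee_rot: [0.0, 0.989, 0.148, -0.0]
contact_force: [-0.4, 0.4, -0.2]
grip_width: 0.0258
finger_force: 25.0
tcp [0.6118 0.1346 0.2386] a 17.1 t 5.2
[[317.71105237 165.27212603]]
```

View pics/w2.png

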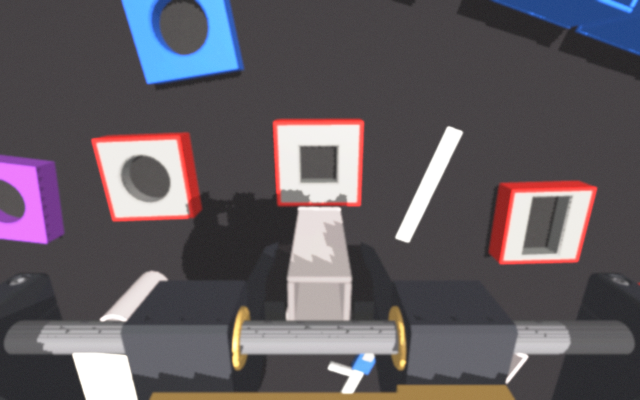

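The wrist view shows the small-square nest upright in the frame at (274–364, 119–207), the round nest at (148,177), and the oblong nest at (543,222). The tube hangs straight at (320,265). Next: triangulate the nests against the top view.

Run:
```python
from h import *
c=load('w2');t=load('top0')
def pockets(c,seeds):
    im=c['image'];hsv=cv2.cvtColor(im,cv2.COLOR_RGB2HSV)
    red=cv2.inRange(hsv,(0,110,60),(8,255,255))|cv2.inRange(hsv,(172,110,60),(180,255,255))
    out={}
    cs,hi=cv2.findContours(red,cv2.RETR_CCOMP,cv2.CHAIN_APPROX_NONE)
    for k,p in seeds.items():
        # inner hole of the red frame = foam top at z .028
        hs=[q for q,h in zip(cs,hi[0]) if h[3]>=0 and cv2.contourArea(q)>300 and cv2.pointPolygonTest(q,p,False)>=0]
        if hs: q=hs[0].reshape(-1,2); out[k]=(np.array(cv2.minAreaRect(q.astype(np.float32))[0]),q)
    return out
W=pockets(c,dict(round=(148,177),small=(319,163),obl=(543,222)))
S=pockets(t,dict(round=(210,187),small=(283,156),obl=(393,151),big=(485,181)))
for k in S: print(k,'top',planrect(onz(t,S[k][1],.028)))
for k in W: 
    print(k,'wrist',planrect(onz(c,W[k][1],.028)), 'tri', [np.round(v,4) for v in tri(t,[S[k][0]],c,[W[k][0]])] if k in S else '')
```

```text
round top (array([538. , 320.3]), array([91.5, 90.9], dtype=float32), np.float32(19.2))
small top (array([612.2, 136.4]), array([91.3, 91. ], dtype=float32), np.float32(17.4))
obl top (array([ 619.5, -145.6]), array([91.5, 91.3], dtype=float32), np.float32(18.7))
big top (array([ 535. , -371.5]), array([91.7, 91.5], dtype=float32), np.float32(11.6))
round wrist (array([538. , 319.2]), array([91.8, 91.6], dtype=float32), np.float32(-70.7)) tri [array([0.538 , 0.3219, 0.0261]), np.float64(0.0017)]
small wrist (array([612.8, 135.7]), array([91.7, 91.4], dtype=float32), np.float32(-72.7)) tri [array([0.6134, 0.1364, 0.0229]), np.float64(0.0006)]
obl wrist (array([ 620.2, -145.8]), array([91.9, 91.6], dtype=float32), np.float32(18.7)) tri [array([ 0.6209, -0.1471,  0.026 ]), np.float64(0.0025)]
```

```bash
python3 -m jog '{"commands":[[0.03,0.04,-0.3,0,0,0,-0.6],[0.03,0.04,-1,0,0,0,-0.6],[0.03,0.04,-1.9,0,0,0,-0.6],[0.03,0.04,-2.8,0,0,0,-0.6],[0.03,0.04,-3.7,0,0,0,-0.6],[0.03,0.04,-4.5,0,0,0,-0.6],[0.03,0.04,-5.1,0,0,0,-0.6],[0.03,0.04,-5.6,0,0,0,-0.6],[0.03,0.04,-5.9,0,0,0,-0.6],[0.03,0.04,-6.07,0,0,0,-0.6]]}'
python3 -m jog '{"commands":[[0,0,0,0,0,0,-0.6],[0,0,0,0,0,0,-0.6],[0,0,0,0,0,0,0.2],[0,0,0,0,0,0,0.2],[0,0,0,0,0,0,0.2],[0,0,0,0,0,0,0.2],[0,0,0,0,0,0,0.2],[0,0,0,0,0,0,0.2],[0,0,0,0,0,0,0.2],[0,0,0,0,0,0,0.2]]}'
```

```text
clock: 6.08
eef_pos: [0.6118, 0.1358, 0.0547]
ee_rot: [0.0, 0.989, 0.148, -0.002]
contact_force: [-4.4, -1.3, 30.0]
grip_width: 0.0262
finger_force: 25.0
clock: 6.92
eef_pos: [0.6132, 0.1367, 0.0566]
ee_rot: [0.0, 0.989, 0.149, -0.0]
contact_force: [-0.4, 0.2, -0.5]
grip_width: 0.0528
finger_force: 0.0
```

```bash
python3 -m jog '{"commands":[[0,0,0.2,0,0,0,0.2],[0,0,0.7,0,0,0,0.2],[0,0,1.4,0,0,0,0.2],[0,0,2.2,0,0,0,0.3],[0,0,3.1,0,0,0,0.5],[0,0,4,0,0,0,1],[0,0,4.9,0,0,0,1],[0,0,5.6,0,0,0,1],[0,0,6,0,0,0,1],[0,0,6.1,0,0,0,1]]}'
python3 -c "
from h import *
wrist('w3')"
python3 -m jog '{"commands":[[-0.2,-0.4,0,0,0,-0.2,1],[-0.7,-1.2,0,0,0,-0.6,1],[-1.3,-2.2,0,0,0,-1.1,1],[-1.9,-3.3,0,0,0,-1.7,1],[-2.6,-4.5,0,0,0,-2.3,1],[-3.3,-5.7,0,0,0,-2.9,1],[-4,-6.9,0,0,0,-3.5,1],[-4.7,-8.1,0,0,0,-4.1,1],[-5.2,-8.9,0,0,0,-4.6,1],[-5.37,-9.25,0,0,0,-4.8,1]]}'
python3 -c "
from h import *
c=wrist('w4');a=np.hstack([load('w3')['image'],c['image']])
cv2.imwrite('pics/w34.png',cv2.resize(a,(800,250),interpolation=cv2.INTER_AREA)[:,:,::-1])"
```

```text
clock: 7.75
eef_pos: [0.6148, 0.137, 0.2433]
ee_rot: [-0.0, 0.989, 0.149, 0.003]
contact_force: [0.6, -0.5, 0.1]
grip_width: 0.0881
finger_force: 0.0
tcp [0.6148 0.137  0.2433] a 17.1 t 7.75
clock: 8.63
eef_pos: [0.448, -0.1432, 0.2371]
ee_rot: [0.0, 0.998, -0.063, -0.003]
contact_force: [0.1, 0.9, 0.2]
grip_width: 0.0883
finger_force: 0.0
tcp [ 0.448  -0.1432  0.2371] a -7.2 t 8.6333
```

View pics/w34.png

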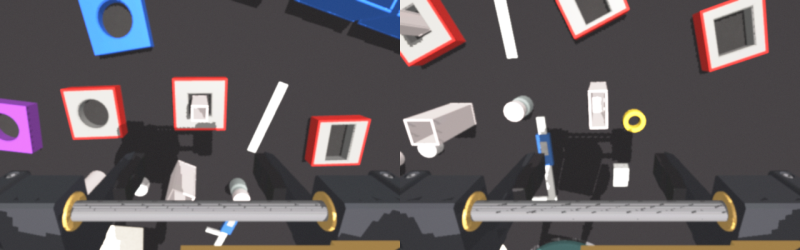

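The small square tube stands inside its pocket. In the left half it shows at about (200,107) and its lean looks negligible. The oblong is in view in the right half at (598,105). Measuring its rim.

```bash
python3 - <<'E'
from h import *
c=load('w4');t=load('top0')
P=proj(c,[[.4517,-.1402,.088]])[0];print('pred',P)
g=cv2.cvtColor(c['image'],cv2.COLOR_RGB2GRAY)
for th in (140,243):
    x,y=P.astype(int);w=cv2.inRange(g[y-60:y+60,x-40:x+40],th,255)
    k=max(cv2.findContours(w,cv2.RETR_EXTERNAL,cv2.CHAIN_APPROX_NONE)[0],key=cv2.contourArea).reshape(-1,2)+[x-40,y-60]
    near=k[k[:,1]>y]; print(th,'bbox',k.min(0),k.max(0),planrect(onz(c,k,.088)))
    # rim: lateral edges below predicted centre, near edge bottom
    l,r=near[:,0].min(),near[:,0].max();b=np.percentile(near[:,1],98)
    print(' near-edge pts world',onz(c,[[l,y],[r,y],[(l+r)/2,k[:,1].max()]],.088).round(4).tolist())
E
python3 -c "
from h import *
print(env.sense()['eef_pos'])"
```

```text
pred [315.34722452 176.91132726]
140 bbox [300 130] [333 207] (array([ 458.1, -142.3]), array([73.5, 30.2], dtype=float32), np.float32(-6.0))
 near-edge pts world [[0.4543, -0.127, 0.088], [0.4505, -0.1567, 0.088], [0.4216, -0.1379, 0.088]]
243 bbox [301 143] [332 206] (array([ 453. , -141.8]), array([61.1, 28.2], dtype=float32), np.float32(-5.9))
 near-edge pts world [[0.4541, -0.1279, 0.088], [0.4506, -0.1558, 0.088], [0.4226, -0.138, 0.088]]
[ 0.44861002 -0.14358951  0.23739234]
```

```bash
python3 -m jog '{"commands":[[0.03,-0.04,-0.3,0,0,0.2,1],[0.03,-0.04,-1,0,0,0.2,1],[0.03,-0.04,-1.9,0,0,0.2,1],[0.03,-0.04,-2.8,0,0,0.2,1],[0.03,-0.04,-3.7,0,0,0.2,1],[0.03,-0.04,-4.5,0,0,0.2,1],[0.03,-0.04,-5.3,0,0,0.2,1],[0.03,-0.04,-5.9,0,0,0.2,1],[0.03,-0.04,-6.2,0,0,0.2,1],[0.03,-0.04,-6.2,0,0,0.2,1]]}' 25
python3 -m jog '{"commands":[[0,0,0,0,0,0,1],[0,0,0,0,0,0,-0.6],[0,0,0,0,0,0,-0.6],[0,0,0,0,0,0,-0.6],[0,0,0,0,0,0,-0.6],[0,0,0,0,0,0,-0.6],[0,0,0,0,0,0,-0.6],[0,0,0,0,0,0,-0.6],[0,0,0,0,0,0,-0.6],[0,0,0,0,0,0,-0.6]]}' 25
```

```text
clock: 9.52
eef_pos: [0.451, -0.1398, 0.0502]
ee_rot: [-0.001, 0.999, -0.05, -0.003]
contact_force: [-0.6, 0.7, -0.4]
grip_width: 0.0883
finger_force: 0.0
clock: 10.35
eef_pos: [0.453, -0.142, 0.0536]
ee_rot: [0.0, 0.999, -0.052, 0.0]
contact_force: [0.7, -0.5, -0.2]
grip_width: 0.0301
finger_force: 0.0
```

```bash
python3 -m jog '{"commands":[[0,0,0,0,0,0,-0.6],[0,0,0,0,0,0,-0.6],[0,0,0,0,0,0,-0.6],[0,0,0.2,0,0,0,-0.6],[0,0,0.5,0,0,0,-0.6],[0,0,1,0,0,0,-0.6],[0,0,1.6,0,0,0,-0.6],[0,0,2.3,0,0,0,-0.6],[0,0,3.1,0,0,0,-0.6],[0,0,3.8,0,0,0,-0.6]]}' 25
```

```text
clock: 11.18
eef_pos: [0.4532, -0.142, 0.1698]
ee_rot: [0.0, 0.999, -0.051, 0.001]
contact_force: [-0.1, -0.4, -0.2]
grip_width: 0.028
finger_force: 25.0
```

```bash
python3 -m jog '{"commands":[[0,0,0.6,0,0,0,-0.6],[0.3,0,1.2,0,0,0.3,-0.6],[0.8,0,1.8,0,0,0.8,-0.6],[1.4,0,2.2,0,0,1.3,-0.6],[2.1,0,2.4,0,0,1.9,-0.6],[2.8,0,2.4,0,0,2.5,-0.6],[3.5,-0.1,2.4,0,0,3.1,-0.6],[4.2,-0.1,2.4,0,0,3.7,-0.6],[4.9,-0.1,2.4,0,0,4.3,-0.6],[5.3,-0.12,2.4,0,0,4.7,-0.6]]}'
python3 -m jog '{"commands":[[0.2,0,0,0,0,0.2,-0.6],[0.27,0,0,0,0,0.23,-0.6],[0.27,0,0,0,0,0.23,-0.6],[0.27,0,0,0,0,0.23,-0.6],[0.27,0,-0.3,0,0,0.23,-0.6],[0.27,0,-0.8,0,0,0.23,-0.6],[0.27,0,-1.4,0,0,0.23,-0.6],[0.27,0,-2,0,0,0.23,-0.6],[0.27,0,-2.4,0,0,0.23,-0.6],[0.27,0,-2.5,0,0,0.23,-0.6]]}'
python3 -c "
from h import *
c=wrist('w5'); print(proj(c,[[.62,-.1457,.028]]));cv2.imwrite('pics/w5.png',cv2.resize(c['image'],(480,300))[:,:,::-1])"
```

```text
clock: 12.02
eef_pos: [0.614, -0.1455, 0.2404]
ee_rot: [0.0, 0.988, 0.154, 0.001]
contact_force: [1.0, 0.1, -0.3]
grip_width: 0.0278
finger_force: 25.0
clock: 12.85
eef_pos: [0.6176, -0.1451, 0.1612]
ee_rot: [-0.001, 0.987, 0.163, -0.002]
contact_force: [-0.3, 0.2, -0.6]
grip_width: 0.0278
finger_force: 25.0
tcp [ 0.6176 -0.1451  0.1612] a 18.7 t 12.85
[[320.8045546  183.14329285]]
```

View pics/w5.png

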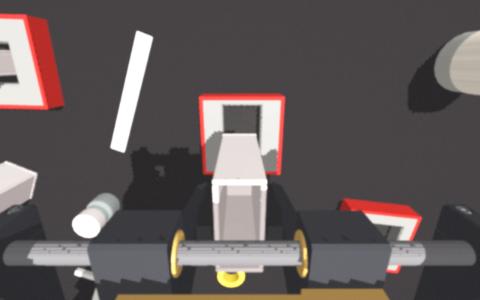

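```bash
python3 -m jog '{"commands":[[0,0,-0.2,0,0,0,-0.6],[0,0,-0.6,0,0,0,-0.6],[0,0,-1.1,0,0,0,-0.6],[0,0,-1.6,0,0,0,-0.6],[0,0,-2.1,0,0,0,-0.6],[0,0,-2.6,0,0,0,-0.6],[0,0,-3,0,0,0,-0.6],[0,0,-3.2,0,0,0,-0.6],[0,0,-3.3,0,0,0,-0.6],[0,0,-3.35,0,0,0,-0.6]]}'
python3 -m jog '{"commands":[[0,0,0,0,0,0,-0.6],[0,0,-0.03,0,0,0,-0.6],[0,0,-0.03,0,0,0,-0.6],[0,0,-0.03,0,0,0,0.3],[0,0,-0.03,0,0,0,0.3],[0,0,-0.03,0,0,0,0.3],[0,0,-0.03,0,0,0,0.3],[0,0,-0.03,0,0,0,0.3],[0,0,-0.03,0,0,0,0.3],[0,0,-0.03,0,0,0,0.3]]}'
```

```text
clock: 13.73
eef_pos: [0.6202, -0.1456, 0.0638]
ee_rot: [-0.0, 0.987, 0.163, -0.0]
contact_force: [0.4, -0.6, -0.2]
grip_width: 0.0277
finger_force: 25.0
clock: 14.57
eef_pos: [0.6201, -0.1456, 0.0632]
ee_rot: [0.0, 0.987, 0.163, -0.0]
contact_force: [-0.6, 0.4, 0.0]
grip_width: 0.0576
finger_force: 0.0
```

```bash
python3 -m jog '{"commands":[[0,0,0.2,0,0,0,0.3],[0,0,0.7,0,0,0,0.3],[0,0,1.4,0,0,0,0.3],[0,0,2.2,0,0,0,0.5],[0,0,3.1,0,0,0,1],[0,0,4,0,0,0,1],[0,0,4.8,0,0,0,1],[0,0,5.5,0,0,0,1],[0,0,5.8,0,0,0,1],[0,0,5.9,0,0,0,1]]}'
python3 -c "
from h import *
wrist('w6')"
python3 -m jog '{"commands":[[-0.2,0.4,0,0,0,-0.2,1],[-0.7,1.2,0,0,0,-0.7,1],[-1.3,2.2,0,0,0,-1.2,1],[-2,3.3,0,0,0,-1.8,1],[-2.7,4.5,0,0,0,-2.5,1],[-3.4,5.7,0,0,0,-3.2,1],[-4.1,6.8,0,0,0,-3.9,1],[-4.8,7.9,0,0,0,-4.5,1],[-5.3,8.7,0,0,0,-5,1],[-5.52,9.02,0,0,0,-5.2,1]]}'
python3 -c "
from h import *
c=wrist('w7');a=np.hstack([load('w6')['image'],c['image']])
cv2.imwrite('pics/w67.png',cv2.resize(a,(800,250),interpolation=cv2.INTER_AREA)[:,:,::-1])
print(proj(c,[[.454,.1253,.1]]))
g=cv2.cvtColor(c['image'],cv2.COLOR_RGB2GRAY);x,y=proj(c,[[.454,.1253,.1]])[0].astype(int)
t=load('top0')
for th in (140,180,225,235,243):
  r,p=rim(c,(x-45,y-70,x+45,y+45),th,.1);print(th,r,p,tri(t,[[285.7,214.6]],c,[p]))
"
```

```text
clock: 15.4
eef_pos: [0.6215, -0.1459, 0.2433]
ee_rot: [0.001, 0.987, 0.163, 0.002]
contact_force: [-0.0, -1.0, 0.6]
grip_width: 0.0879
finger_force: 0.0
tcp [ 0.6215 -0.1459  0.2433] a 18.7 t 15.4
clock: 16.28
eef_pos: [0.4511, 0.1274, 0.2379]
ee_rot: [-0.0, 0.998, -0.063, -0.002]
contact_force: [0.9, -1.4, -0.3]
grip_width: 0.0885
finger_force: 0.0
tcp [0.4511 0.1274 0.2379] a -7.2 t 16.2833
[[320.91163169 180.45821893]]
140 (array([462.2, 123.5]), array([56.2, 42.9], dtype=float32), np.float32(-7.2)) [322.  170.5] (array([0.45702625, 0.12542399, 0.07746294]), np.float64(0.003462040892450086))
180 (array([455.2, 124.1]), array([42.2, 41.9], dtype=float32), np.float32(-7.2)) [322.  178.5] (array([0.45451292, 0.12492599, 0.09616968]), np.float64(0.0014647218782567963))
225 (array([455.3, 124.2]), array([40.3, 40.3], dtype=float32), np.float32(82.8)) [321.99996948 178.49998474] (array([0.45451292, 0.12492601, 0.09616963]), np.float64(0.0014646985239389976))
235 (array([465.6, 133.8]), array([52.7, 26.4], dtype=float32), np.float32(-50.4)) [310.50305176 168.24687195] (array([0.45817044, 0.13163732, 0.06516819]), np.float64(0.0070261109550469585))
243 (array([464.9, 126.6]), array([19.7,  3.7], dtype=float32), np.float32(82.8)) [318. 169.] (array([0.45762106, 0.12762639, 0.07089238]), np.float64(7.550299496019877e-05))
```

View pics/w67.png

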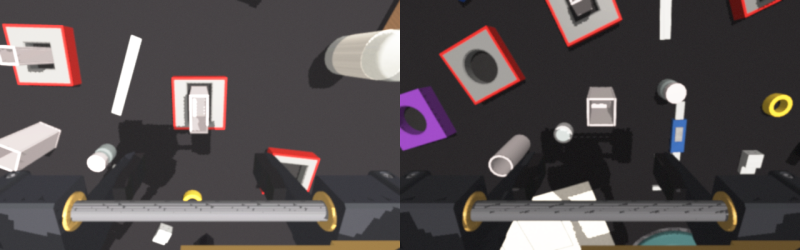

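The oblong stands in its pocket (left half, (198,108)). The big square rim is at wrist pixel (322,178.5): centre (0.455, 0.124), height about 0.096, no turn correction needed.

```bash
python3 -m jog '{"commands":[[0.04,-0.03,-0.3,0,0,0,1],[0.04,-0.03,-1,0,0,0,1],[0.04,-0.03,-1.8,0,0,0,1],[0.04,-0.03,-2.6,0,0,0,1],[0.04,-0.03,-3.4,0,0,0,1],[0.04,-0.03,-4.2,0,0,0,1],[0.04,-0.03,-4.9,0,0,0,1],[0.04,-0.03,-5.5,0,0,0,1],[0.04,-0.03,-5.8,0,0,0,1],[0.04,-0.03,-5.8,0,0,0,1]]}' 25
python3 -m jog '{"commands":[[0,0,0,0,0,0,1],[0,0,0,0,0,0,-0.3],[0,0,0,0,0,0,-0.3],[0,0,0,0,0,0,-0.3],[0,0,0,0,0,0,-0.3],[0,0,0,0,0,0,-0.3],[0,0,0,0,0,0,-0.3],[0,0,0,0,0,0,-0.3],[0,0,0,0,0,0,-0.3],[0,0,0,0,0,0,-0.3]]}' 25
```

```text
clock: 17.17
eef_pos: [0.4533, 0.1225, 0.0626]
ee_rot: [0.001, 0.998, -0.064, -0.003]
contact_force: [-1.0, 0.4, 0.4]
grip_width: 0.0882
finger_force: 0.0
clock: 18.0
eef_pos: [0.4559, 0.1242, 0.0664]
ee_rot: [-0.0, 0.998, -0.063, 0.0]
contact_force: [-0.1, 0.1, 1.7]
grip_width: 0.0417
finger_force: 25.0
```

```bash
python3 -m jog '{"commands":[[0,0,0.2,0,0,0,-0.3],[0,0,0.6,0,0,0,-0.3],[0,0,1.2,0,0,0,-0.3],[0,0,2,0,0,0,-0.3],[0,0,2.9,0,0,0,-0.3],[0,0,3.8,0,0,0,-0.3],[0,0,4.6,0,0,0,-0.3],[0,-0.2,5.2,0,0,0,-0.3],[0.1,-0.6,5.6,0,0,0.1,-0.3],[0.2,-1.2,5.8,0,0,0.2,-0.3]]}'
python3 -m jog '{"commands":[[0.1,-0.8,0,0,0,0.2,-0.3],[0.2,-1.6,0,0,0,0.4,-0.3],[0.4,-2.4,0,0,0,0.6,-0.3],[0.5,-3.2,0,0,0,0.8,-0.3],[0.6,-4,0,0,0,1,-0.3],[0.8,-4.8,0,0,0,1.2,-0.3],[0.9,-5.6,0,0,0,1.4,-0.3],[1,-6.4,0,0,0,1.5,-0.3],[1.2,-7.2,0,0,0,1.7,-0.3],[1.3,-8,0,0,0,1.9,-0.3]]}'
python3 -m jog '{"commands":[[0.1,-0.8,0,0,0,0.2,-0.3],[0.2,-1.6,0,0,0,0.4,-0.3],[0.4,-2.4,0,0,0,0.6,-0.3],[0.5,-3.2,0,0,0,0.8,-0.3],[0.6,-4,0,0,0,1,-0.3],[0.8,-4.8,0,0,0,1.2,-0.3],[0.9,-5.6,0,0,0,1.4,-0.3],[1,-6.4,0,0,0,1.5,-0.3],[1.1,-7,0,0,0,1.6,-0.3],[1.16,-7.33,0,0,0,1.65,-0.3]]}'
python3 -m jog '{"commands":[[0,0,0,0,0,0,-0.3],[0,0,0,0,0,0,-0.3],[0,0,0,0,0,0,-0.3],[0,0,-0.3,0,0,0,-0.3],[0,0,-0.8,0,0,0,-0.3],[0,0,-1.3,0,0,0,-0.3],[0,0,-1.7,0,0,0,-0.3],[0,0,-1.9,0,0,0,-0.3],[0,0,-2,0,0,0,-0.3],[0,0,-2,0,0,0,-0.3]]}'
python3 -c "
from h import *
c=wrist('w8'); print(proj(c,[[.535,-.3715,.028]]));cv2.imwrite('pics/w8.png',cv2.resize(c['image'],(480,300))[:,:,::-1])"
```

```text
clock: 18.83
eef_pos: [0.4627, 0.0888, 0.243]
ee_rot: [-0.001, 0.999, -0.053, 0.002]
contact_force: [0.3, -1.1, -0.4]
grip_width: 0.0419
finger_force: 25.0
clock: 19.67
eef_pos: [0.5008, -0.1531, 0.2403]
ee_rot: [-0.0, 1.0, 0.029, 0.0]
contact_force: [-0.2, 0.7, -0.6]
grip_width: 0.0414
finger_force: 25.0
clock: 20.5
eef_pos: [0.5353, -0.3738, 0.2399]
ee_rot: [0.0, 0.995, 0.1, -0.0]
contact_force: [-1.0, 0.5, -0.8]
grip_width: 0.0416
finger_force: 25.0
clock: 21.33
eef_pos: [0.5352, -0.3711, 0.1793]
ee_rot: [-0.001, 0.995, 0.1, -0.001]
contact_force: [0.2, -0.5, -1.5]
grip_width: 0.0414
finger_force: 25.0
tcp [ 0.5352 -0.3711  0.1793] a 11.5 t 21.3333
[[319.45799238 180.58940519]]
```

View pics/w8.png

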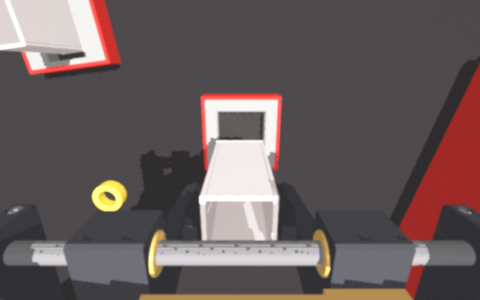

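The nest frame sits square in the wrist view at about (321,175) at full scale, under 2 mm from the expected position. The tube is aligned with it. Lowering.

```bash
python3 -m jog '{"commands":[[0,-0.03,-0.2,0,0,0,-0.3],[0,-0.03,-0.6,0,0,0,-0.3],[0,-0.03,-1.1,0,0,0,-0.3],[0,-0.03,-1.7,0,0,0,-0.3],[0,-0.03,-2.2,0,0,0,-0.3],[0,-0.03,-2.7,0,0,0,-0.3],[0,-0.03,-3.1,0,0,0,-0.3],[0,-0.03,-3.3,0,0,0,-0.3],[0,-0.03,-3.4,0,0,0,-0.3],[0,-0.03,-3.45,0,0,0,-0.3]]}'
python3 -m jog '{"commands":[[0,0,0,0,0,0,-0.3],[0,0,-0.03,0,0,0,-0.3],[0,0,-0.03,0,0,0,-0.3],[0,0,-0.03,0,0,0,0.6],[0,0,-0.03,0,0,0,0.6],[0,0,-0.03,0,0,0,0.6],[0,0,-0.03,0,0,0,0.6],[0,0,-0.03,0,0,0,0.6],[0,0,-0.03,0,0,0,0.6],[0,0,-0.03,0,0,0,0.6]]}'
python3 -m jog '{"commands":[[0,0,0.2,0,0,0,0.6],[0,0,0.7,0,0,0,0.6],[0,0,1.4,0,0,0,0.6],[0,0,2.2,0,0,0,0.6],[0,0,3.1,0,0,0,1],[0,0,4,0,0,0,1],[0,0,4.8,0,0,0,1],[0,0,5.3,0,0,0,1],[0,0,5.5,0,0,0,1],[0,0,5.5,0,0,0,1]]}'
python3 -c "
from h import *
wrist('w9')"
```

```text
clock: 22.22
eef_pos: [0.5355, -0.3727, 0.0763]
ee_rot: [-0.0, 0.995, 0.1, -0.0]
contact_force: [-0.3, 0.2, -0.1]
grip_width: 0.0417
finger_force: 25.0
clock: 23.05
eef_pos: [0.5355, -0.3727, 0.0758]
ee_rot: [-0.0, 0.995, 0.1, -0.0]
contact_force: [-1.0, 0.0, -0.6]
grip_width: 0.0706
finger_force: 0.0
clock: 23.88
eef_pos: [0.5365, -0.3734, 0.2435]
ee_rot: [0.001, 0.995, 0.1, 0.002]
contact_force: [0.8, -0.1, -0.0]
grip_width: 0.0881
finger_force: 0.0
tcp [ 0.5365 -0.3734  0.2435] a 11.5 t 23.8833
```

```bash
python3 -m jog '{"commands":[[-0.1,0.4,0,0,0,0,1],[-0.3,1.2,0,0,0,0,1],[-0.5,2.2,0,0,0,0.1,1],[-0.7,3.2,0,0,0,0.1,1],[-1,4.2,0,0,0,0.2,1],[-1.2,5.2,0,0,0,0.2,1],[-1.4,6.2,0,0,0,0.2,1],[-1.6,7.2,0,0,0,0.2,1],[-1.9,8.2,0,0,0,0.3,1],[-2.1,9.2,0,0,0,0.3,1]]}'
python3 -m jog '{"commands":[[-0.2,1,0,0,0,0,1],[-0.4,2,0,0,0,0,1],[-0.7,3,0,0,0,0.1,1],[-0.9,4,0,0,0,0.1,1],[-1.1,5,0,0,0,0.1,1],[-1.4,6,0,0,0,0.2,1],[-1.6,7,0,0,0,0.2,1],[-1.8,8,0,0,0,0.2,1],[-2.1,9,0,0,0,0.2,1],[-2.3,10,0,0,0,0.2,1]]}'
python3 -m jog '{"commands":[[-0.2,1,0,0,0,0,1],[-0.4,2,0,0,0,0.1,1],[-0.6,2.8,0,0,0,0.2,1],[-0.72,3.25,0,0,0,0.2,1],[-0.72,3.25,0,0,0,0.2,1],[-0.72,3.25,0,0,0,0.2,1],[-0.72,3.25,0,0,0,0.2,1],[-0.72,3.25,0,0,0,0.2,1],[-0.72,3.25,0,0,0,0.2,1],[-0.72,3.25,0,0,0,0.2,1]]}'
python3 -c "
from h import *
c=wrist('w10');a=np.hstack([load('w9')['image'],c['image']])
cv2.imwrite('pics/w910.png',cv2.resize(a,(800,250),interpolation=cv2.INTER_AREA)[:,:,::-1])
x,y=proj(c,[[.3816,.3009,.09]])[0].astype(int);print(x,y);t=load('top0')
for th in (140,180,225,235):
  r,p=rim(c,(x-45,y-70,x+45,y+45),th,.09);print(th,r,p,tri(t,[[209,249]],c,[p]))
"
```

```text
clock: 24.77
eef_pos: [0.4699, -0.0944, 0.2384]
ee_rot: [-0.001, 0.994, 0.113, -0.002]
contact_force: [1.0, 1.4, -0.3]
grip_width: 0.0882
finger_force: 0.0
clock: 25.6
eef_pos: [0.4007, 0.2044, 0.2386]
ee_rot: [0.0, 0.993, 0.122, -0.002]
contact_force: [1.3, -0.4, -0.6]
grip_width: 0.0879
finger_force: 0.0
clock: 26.43
eef_pos: [0.3822, 0.3, 0.2408]
ee_rot: [0.0, 0.992, 0.13, -0.0]
contact_force: [0.8, 0.1, -0.5]
grip_width: 0.0878
finger_force: 0.0
tcp [0.3822 0.3    0.2408] a 14.9 t 26.4333
317 180
140 (array([381.8, 300.3]), array([40.3, 38.9], dtype=float32), np.float32(15.0)) [318.5 180.5] (array([0.38180992, 0.30061426, 0.08981741]), np.float64(0.0008339875961065026))
180 (array([381.7, 300.7]), array([38.3, 38. ], dtype=float32), np.float32(15.0)) [318.  180.5] (array([0.38168748, 0.30090912, 0.08926033]), np.float64(0.0004462007771061818))
225 (array([393.9, 303.5]), array([32.8, 11.5], dtype=float32), np.float32(-75.0)) [318.5 168. ] (array([0.38544244, 0.3045608 , 0.06804934]), np.float64(0.008049993562003014))
235 (array([390.8, 309.4]), array([10.6,  2.7], dtype=float32), np.float32(59.0)) [311.5        169.50001526] (array([0.38312814, 0.30870535, 0.06107191]), np.float64(0.001433931803366475))
```

View pics/w910.png

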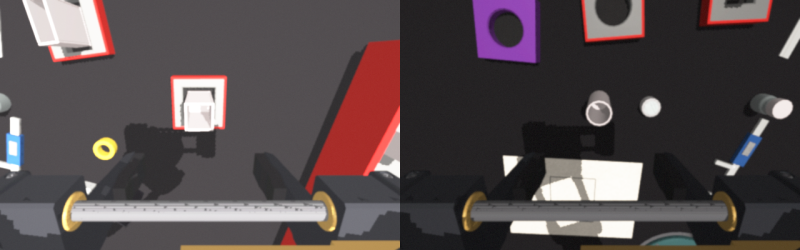

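The big square sits in its pocket, square to it (left half, (199,108)). The round tube rim is at wrist pixel (318,180.5): centre (0.382, 0.301), height 0.0895.

```bash
python3 -m jog '{"commands":[[0,0.02,-0.3,0,0,0,1],[0,0.02,-1,0,0,0,1],[0,0.02,-1.9,0,0,0,1],[0,0.02,-2.8,0,0,0,1],[0,0.02,-3.7,0,0,0,1],[0,0.02,-4.5,0,0,0,1],[0,0.02,-5.3,0,0,0,1],[0,0.02,-5.9,0,0,0,1],[0,0.02,-6.17,0,0,0,1],[0,0.02,-6.17,0,0,0,1]]}' 25
python3 -m jog '{"commands":[[0,0,0,0,0,0,1],[0,0,0,0,0,0,-0.3],[0,0,0,0,0,0,-0.3],[0,0,0,0,0,0,-0.3],[0,0,0,0,0,0,-0.3],[0,0,0,0,0,0,-0.3],[0,0,0,0,0,0,-0.3],[0,0,0,0,0,0,-0.3],[0,0,0,0,0,0,-0.3],[0,0,0,0,0,0,-0.3]]}' 25
```

```text
clock: 27.32
eef_pos: [0.3802, 0.3, 0.0532]
ee_rot: [0.001, 0.991, 0.13, -0.002]
contact_force: [-0.5, 0.3, -0.4]
grip_width: 0.0883
finger_force: 0.0
clock: 28.15
eef_pos: [0.382, 0.3014, 0.0558]
ee_rot: [-0.0, 0.991, 0.131, 0.0]
contact_force: [0.1, -0.6, 0.8]
grip_width: 0.0395
finger_force: 25.0
```

```bash
python3 -m jog '{"commands":[[0,0,0.2,0,0,0,-0.3],[0,0,0.6,0,0,0,-0.3],[0,0,1.2,0,0,0,-0.3],[0,0,2,0,0,0,-0.3],[0,0,2.8,0,0,0,-0.3],[0,0,3.5,0,0,0,-0.3],[0.1,0,4,0,0,0,-0.3],[0.4,0,4.3,0,0,0,-0.3],[0.9,0.1,4.4,0,0,0,-0.3],[1.5,0.2,4.4,0,0,0,-0.3]]}'
python3 -m jog '{"commands":[[0.7,0.1,0,0,0,0,-0.3],[1.4,0.2,0,0,0,0,-0.3],[2.1,0.2,0,0,0,0,-0.3],[2.8,0.3,0,0,0,0,-0.3],[3.4,0.4,0,0,0,0,-0.3],[3.72,0.42,0,0,0,0,-0.3],[3.72,0.42,0,0,0,0,-0.3],[3.72,0.42,0,0,0,0,-0.3],[3.72,0.42,0,0,0,0,-0.3],[3.72,0.42,0,0,0,0,-0.3]]}'
python3 -c "
from h import *
c=wrist('w11'); print(proj(c,[[.538,.320,.028]]));cv2.imwrite('pics/w11.png',cv2.resize(c['image'],(480,300))[:,:,::-1])"
```

```text
clock: 28.98
eef_pos: [0.4279, 0.3078, 0.1891]
ee_rot: [-0.0, 0.991, 0.131, 0.001]
contact_force: [-0.3, 0.1, -0.0]
grip_width: 0.0397
finger_force: 25.0
clock: 29.82
eef_pos: [0.5374, 0.3199, 0.1875]
ee_rot: [0.0, 0.991, 0.131, -0.001]
contact_force: [-0.8, 0.1, -0.9]
grip_width: 0.0395
finger_force: 25.0
tcp [0.5374 0.3199 0.1875] a 15.0 t 29.8167
[[318.89059008 177.40636982]]
```

View pics/w11.png

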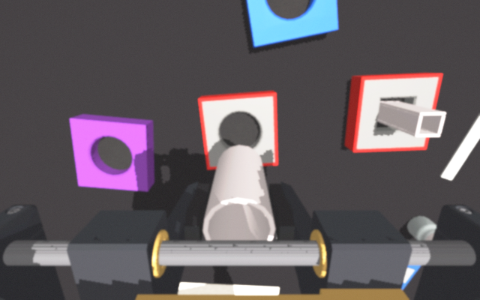

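The red round nest is centred at about (319,176) in full-scale pixels, as predicted; the purple and blue ones lie to its left and above. Lowering.

```bash
python3 -m jog '{"commands":[[0,0,-0.3,0,0,0,-0.3],[0,0,-0.8,0,0,0,-0.3],[0,0,-1.4,0,0,0,-0.3],[0,0,-2,0,0,0,-0.3],[0,0,-2.6,0,0,0,-0.3],[0,0,-3.2,0,0,0,-0.3],[0,0,-3.6,0,0,0,-0.3],[0,0,-3.85,0,0,0,-0.3],[0,0,-3.98,0,0,0,-0.3],[0,0,-4.04,0,0,0,-0.3]]}'
python3 -m jog '{"commands":[[0,0,0,0,0,0,-0.3],[0,0,-0.03,0,0,0,-0.3],[0,0,-0.03,0,0,0,-0.3],[0,0,-0.03,0,0,0,0.6],[0,0,-0.03,0,0,0,0.6],[0,0,-0.03,0,0,0,0.6],[0,0,-0.03,0,0,0,0.6],[0,0,-0.03,0,0,0,0.6],[0,0,-0.03,0,0,0,0.6],[0,0,-0.03,0,0,0,0.6]]}'
python3 -m jog '{"commands":[[0,0,0.2,0,0,0,0.6],[0,0,0.7,0,0,0,0.6],[0,0,1.4,0,0,0,0.6],[0,0,2.2,0,0,0,0.6],[0,0,3.1,0,0,0,1],[0,0,4,0,0,0,1],[0,0,4.8,0,0,0,1],[0,0,5.5,0,0,0,1],[-0.4,0,5.8,0,0,0,1],[-1,0,5.9,0,0,0,1]]}'
python3 -m jog '{"commands":[[-0.7,0,0,0,0,0,1],[-1.4,0,0,0,0,0,1],[-2.1,0,0,0,0,0,1],[-2.8,0,0,0,0,0,1],[-3.2,0,0,0,0,0,1],[-3.2,0,0,0,0,0,1],[-3.2,0,0,0,0,0,1],[-3.2,0,0,0,0,0,1],[-3.2,0,0,0,0,0,1],[-3.2,0,0,0,0,0,1]]}'
python3 - <<'E'
from h import *
c=save('top','top1');s=save('side','side1')
a=cv2.resize(c['image'][120:250,180:515],(800,310),interpolation=cv2.INTER_CUBIC)
b=cv2.resize(s['image'][110:300,220:480],(390,285),interpolation=cv2.INTER_CUBIC)
o=np.zeros((595,800,3),'uint8');o[:310]=a;o[310:,:390]=b;cv2.imwrite('pics/fin.png',o[:,:,::-1])
E
```

```text
clock: 30.7
eef_pos: [0.5383, 0.32, 0.0661]
ee_rot: [0.0, 0.991, 0.131, -0.0]
contact_force: [-0.6, -0.1, -0.4]
grip_width: 0.0396
finger_force: 25.0
clock: 31.53
eef_pos: [0.5385, 0.32, 0.0656]
ee_rot: [0.0, 0.991, 0.131, -0.0]
contact_force: [1.2, -0.6, 0.1]
grip_width: 0.0704
finger_force: 0.0
clock: 32.37
eef_pos: [0.5099, 0.3206, 0.2456]
ee_rot: [-0.001, 0.992, 0.13, 0.002]
contact_force: [0.4, -0.3, 0.3]
grip_width: 0.0885
finger_force: 0.0
clock: 33.2
eef_pos: [0.4134, 0.32, 0.2425]
ee_rot: [0.0, 0.991, 0.13, 0.0]
contact_force: [-0.4, -0.6, 0.1]
grip_width: 0.0881
finger_force: 0.0
```

View pics/fin.png

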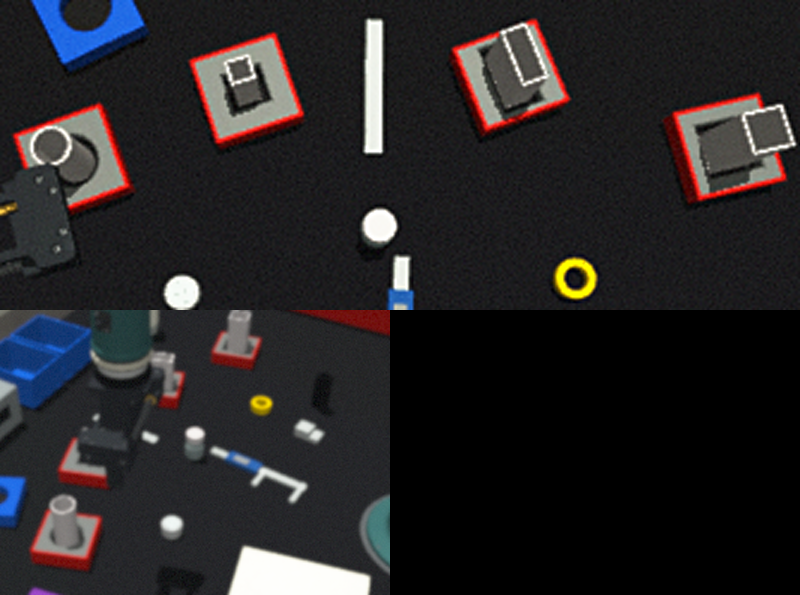

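All four tubes stand in their nests and the jar is upright at crop position (379,226). One numeric check of the rims, then I hand in if they pass.

Run:
```python
from h import *
c=load('top1');s=800/335
ok=True
for k,p,h,N in [('round',(50,147),.098,(538,319.8)),('small',(240,69),.088,(612.5,136)),('obl',(523,53),.096,(619.8,-145.7)),('big',(769,129),.108,(535,-372))]:
    x,y=int(180+p[0]/s),int(120+p[1]*130/310)
    r,_=rim(c,(x-13,y-15,x+13,y+15),160,h); d=np.hypot(*(r[0]-N)); ok&=d<9; print(k,r,'off mm',d.round(1))
if ok: print(env.hand_in())
```

```text
round (array([539.9, 320.9]), array([39.2, 38. ], dtype=float32), np.float32(-89.0)) off mm 2.2
small (array([619.5, 137.9]), array([60.4, 42.3], dtype=float32), np.float32(-87.6)) off mm 7.3
obl (array([ 615., -149.]), array([70.7, 33.5], dtype=float32), np.float32(19.0)) off mm 5.8
big (array([ 534.7, -371.8]), array([43.2, 41.3], dtype=float32), np.float32(11.4)) off mm 0.4
the job is handed in; nothing more can be done
None
```

The job is handed in at about 33 s on the robot's clock: all four tubes are released in their matching nests and looked upright in the final pictures, with the jar still standing. Round and big square measured within 2.5 mm of their nest centres. My last rim check for small square and oblong was blurred by the nest foam (7.3 and 5.8 mm readings).

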